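Weigh a tin on the desk balance

TASK

Weigh the filled brass tin that stands on the left pan of the desk balance: put one or both ring weights over the post of the right pan, as the tin requires, and slide the brass poise along the front bar until the beam rests level with its red pointer on the green band. Handle the balance gently, pressing on the weight pan only lightly, leave the tin untouched on its pan and any unused weight standing on the desk, and do not disturb the other things on the desk.

Things in the scene. Friction and masses are not known exactly. Their poses are not given: they have to be found in the camera images.
- balance: fixed stand of the two-pan balance: blue foot 150 x 200 x 26 mm, grey column and a white index plate, top at 195 mm. Origin: centre of the foot's underside on the desk; x points away from the robot's side, y from the weight pan (right) to the tin pan (left), z up. The beam turns on an axis along x, 90 mm above the origin. Pans hang at y = +140 (tin) and -140 mm (weights) and always stay horizontal while they rise and sink
- beam (a joint): tilt of the beam in rad, 0 = level (red pointer at the middle of the green band), stops at about -0.1 (tin side down) and +0.1 (weight side down). Green band = within 0.025. Between the stops it has a self-righting stiffness of 0.7 N m/rad, so 10 g too little on the weight pan gives about -0.02 rad; it comes to rest in about 1.5 s. At 0.1 rad a pan is 14 mm off its level height. It balances empty with the poise at 0
- poise (a joint): place of the poise along the front bar in m: 0 at the middle of the beam, 0.140 at the right end, growing toward the weight pan (balance -y); both ends are stops. The poise weighs 350 g, so each mm toward the right counts as 2.5 g on the weight pan (350 g at the far end). It slides with about 1.5 N of friction and stays where it is left. Fingers that touch it also bear on the beam, so the tilt can be trusted only when it is let go
- poise_tab (a point): centre of the top face of the poise's upright tab: the brass poise is a block 30 x 26 x 34 mm round the front bar (bar 100 mm nearer the robot than the beam's middle, 90 mm above the desk) with a tab on top, 26 mm along balance x, 12 mm along the bar (the way to pinch it) and 31 mm high, its top 138 mm above the desk when level
- post_foot (a point): middle of the weight pan's floor, at the foot of its brass post, 125 mm above the desk when the beam is level. The post is 9.6 mm thick, 60 mm high with a tapered tip; the pan is a round plate 90 mm wide with a rim 4 mm high. Rises and sinks with the beam
- large_weight: brass ring weight of 400 g, 50 mm across, 28 mm high, with a 15 mm hole; origin at the centre of its underside. Starts on the desk
- small_weight: brass ring weight of 200 g, 40 mm across, 22 mm high, with a 15 mm hole; origin at the centre of its underside. Starts on the desk. Both weights fit on the post together, one on the other
- tin: closed round brass tin on the left pan, 115 mm across, 42 mm high, of unknown mass between 0.45 and 0.92 kg; origin at the centre of its underside. Not to be handled
- mug: dark mug at the left back, bystander; origin under its centre
- notebook: purple notebook 148 x 109 x 14 mm, bystander; origin under its centre
- keys: bunch of keys 56 x 128 x 8 mm, bystander; origin under its centre
- eraser: blue and white eraser 46 x 23 x 13 mm, loose bystander; origin under its centre
- tape_roll: roll of masking tape 103 mm across, 24 mm high, loose bystander; origin under its centre
- smartphone: smartphone 146 x 71 x 8 mm, loose bystander; origin under its centre
- binder_clip: black binder clip 20 x 31 x 35 mm, loose bystander; origin under its centre
- weight_pan: the round weight pan with its post; origin on the pan's pivot, 35 mm below point post_foot. Its pivots are delicate: weights and pressing hand together must stay under 18 N on it (levelling the heaviest tin takes 9 N)
- tin_pan: the round tin pan, 124 mm across; origin on its pivot, 35 mm below its floor
- tin_pan_floor (a point): middle of the tin pan's floor, where the tin's underside belongs

How it is judged:
By the outcome, as a careful person would: the job done as asked, in the order asked, and still so for the second after the job is handed in, with the robot touching nothing.
It also fails if it takes over 72 s, if anything falls off the work surface, if the arm or the gripper's body presses on something with over 40 N, if the wrist force passes 120 N, or if a joint passes its speed limit or range.

ROBOT

A 7-joint arm with a two-finger parallel gripper is mounted at the origin on a cart in front of the work surface, level with it; the furniture and walls round the work are solid. World frame = base frame: x ahead of the robot, y to its left, z up, the work surface at z = 0. Lengths are in m, angles in rad, forces in N, time in s.
With the tool pointing down it reaches from about 0.4 to 0.75 m from the base axis. Payload 19.5 kg.
Tool frame: the origin (TCP) lies between the finger pads; the fingertips stand 25 mm ahead of it and the grasp point (between the pads) lies 6 mm ahead of it (robot.tcp_to_tips is the z of the fingertips in the tool frame, in m); z points along the fingers, y is the line along which they close (so a half turn about z gives the same grasp; the last joint's range is limited). The gripper opens to 85 mm and grips with 20 to 120 N. Pads are 22 mm wide; open, the fingers measure 114 mm over their backs; the gripper's body (76 mm by 85 mm) begins 54 mm behind the grasp point. The pads swing forward as they close: fully open they stand 13 mm farther back than shut.
Start: joints at [-0.042, 0.707, -0.028, 1.485, 0.022, 0.951, -0.075], TCP at [0.575, 0, 0.256] pointing down, gripper open.
Joint ranges: [-2.71, 2.71], [-0.32, 2.16], [-1.57, 1.52], [0, 2.45], [-1.46, 4.6], [0, 2.02], [-2.83, 2.83]. Speed limits (rad/s): [1.89, 1.89, 2.57, 2.57, 3.01, 3.01, 3.01].

INTERFACE

Orientations are given as a unit quaternion [w, x, y, z].
In Python, from station import robot gives the robot as it stands.
- The arm moves only by the tool drive_tool, never from a script. Its argument "moves" is a list of rows, each a list of 4 numbers: the shift along the tool's x, y, z in m, then the turn about the tool's z in rad. In form: [[x, y, z, turn], ...]. A call has 1 to 20 rows; each row is the pose to reach, as a shift and turn from the pose commanded when the call began, along the tool's axes at that moment; what a row does not reach only later rows make up. A row lasts 1/8 s, in which the tool goes at most 62.5 mm and 10.7 degrees, less where a joint would pass 70% of its speed; a pose out of reach is approached as far as the arm can. A call with a gripper value outside its range is refused whole. "grip" is the opening, from 0 (shut) to 1 (fully open), set as the call begins (left out, the last holds). The fingers move at their own pace and stop on an object; "grip_force" is the grip in N (left out, the last holds). Time passes only in rows, so rows that repeat a pose let the fingers close. It gives the time, the measured TCP pose, the force, the opening and the grip force at its end, in the units of the state.
- robot.state(): the state, without advancing time (a new reading comes with each control period).
- robot.camera(name): name is "scene" or "side" or "wrist"; returns a dict with "frame" (400x640x3 uint8, blue, green, red), "intrinsics" (3x3 intrinsics, pixels), "R" (3x3) and "t" (3): a world point X has camera coordinates R X + t; the wrist camera has in their place "hand_eye" (4x4, takes a point from camera to tool coordinates, whose origin is the TCP and whose axes are the flange's). Camera axes: x right, y down, z forward; pixel columns grow to the right and rows downward; lengths in m; the calibration is good to about 2 mm. A picture is of the moment at which its call begins: read the wrist's pose just before it. There is no depth.
- robot.finish_job(): hands the job in; it is judged then, once.
The state is a dict: "clock": time; "q": joint angles; "qd": joint speeds; "tau": joint torques, N m; "tool_pos": TCP position; "tool_rot": TCP orientation; "force": force on the tool from outside, world axes, zero at the start; "moment": the same for the moment, N m; "width": finger opening in m; "grip_force": force on a finger pad.
Only numpy, scipy, OpenCV 4.12 (cv2) and the standard library are available. Lean on these libraries where they do the work, as an engineer would, in place of code of your own. Each camera call takes 0.05 s, during which the arm holds its last target. There are 200 camera calls.

## Working session

There is one attempt and no reset: what is moved stays moved. The work goes in short steps, Python scripts to look and compute and a tool call to move; the robot and the scene stay as the last step left them, time stands still between calls to the robot, and variables do not carry over. Pictures are saved under pics/ and viewed, at most 10 in all, crops included, and the job is handed in when it is done.

Besides the shell and the picture viewer there is one more tool, called after "Request:" in YAML: its name, and indented under it one key for each argument. drive_tool: Moves the arm, as the interface text tells. Its arguments: {"type":"object","properties":{"moves":{"type":"array"},"grip":{"type":"number"},"grip_force":{"type":"number"}},"required":["moves"]}

```bash
mkdir -p pics; cat > h.py <<'E'
import numpy as np, cv2
from station import robot
def snap(n,f):
    s=robot.state(); c=robot.camera(n); cv2.imwrite('pics/'+f,c['frame']); np.savez('pics/'+f[:-4]+'.npz',pos=s['tool_pos'],rot=s['tool_rot'],**c); return s,c
def Rq(q):
    w,x,y,z=q; from scipy.spatial.transform import Rotation as R; return R.from_quat([x,y,z,w]).as_matrix()
def cam(f):
    c=dict(np.load('pics/'+f[:-4]+'.npz'))
    if 'R' in c: R=c['R'].T; o=-R@c['t']
    else:
        T=Rq(c['rot']); H=c['hand_eye']; R=T@H[:3,:3]; o=T@H[:3,3]+c['pos']
    return c['intrinsics'],R,o,c['frame']
def ray(f,uv):
    K,R,o,_=cam(f); d=R@np.linalg.solve(K,[uv[0],uv[1],1.]); return o,d
def at(f,uv,z):
    o,d=ray(f,uv); return o+d*(z-o[2])/d[2]
def tri(f1,u1,f2,u2):
    o1,d1=ray(f1,u1);o2,d2=ray(f2,u2)
    s=np.linalg.lstsq(np.c_[d1,-d2],o2-o1,rcond=None)[0]
    a=o1+d1*s[0];b=o2+d2*s[1]; return (a+b)/2,np.linalg.norm(a-b)
def proj(f,X):
    K,R,o,_=cam(f); p=K@(R.T@(np.array(X)-o)); return p[:2]/p[2]
E
python3 - <<'E'
from h import *
for n in ['scene','side','wrist']:
    s,c=snap(n,n+'0.png')
print({k:np.round(v,3) for k,v in s.items()}, robot.tcp_to_tips)
for n in ['scene','side','wrist']: print(n,cam(n+'0.png')[2])
a=[cv2.imread(f'pics/{n}0.png') for n in ['scene','side']]
E
```

```text
{'clock': np.float64(0.1), 'q': array([-0.042,  0.707, -0.028,  1.485,  0.022,  0.951, -0.076]), 'qd': array([-0.001, -0.003,  0.001, -0.001, -0.001, -0.   ,  0.003]), 'tau': array([-0.0000e+00, -8.8429e+01,  1.2360e+00, -2.3646e+01,  1.7000e-02,
        5.0000e-03, -0.0000e+00]), 'tool_pos': array([ 0.575, -0.   ,  0.256]), 'tool_rot': array([-0.   ,  0.707,  0.707, -0.   ]), 'force': array([-0.103, -0.043, -0.162]), 'moment': array([-0.029, -0.015,  0.023]), 'grip_force': np.float64(0.0), 'width': np.float64(0.085)} 0.025
scene [-0.22085055 -0.70528721  0.69415028]
side [-0.01344803 -0.90450168  0.63490852]
wrist [0.57553416 0.07756796 0.37163112]
```

View pics/scene0.png

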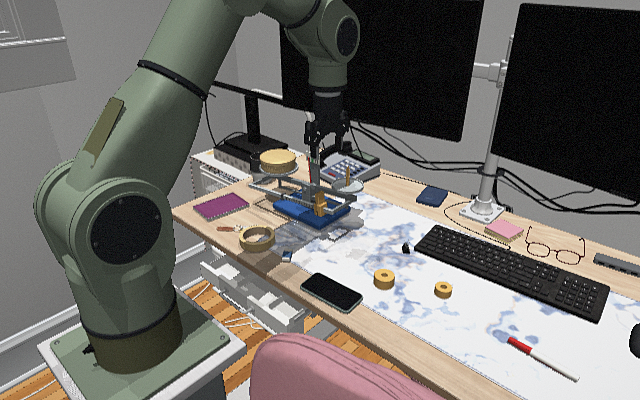

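View pics/side0.png

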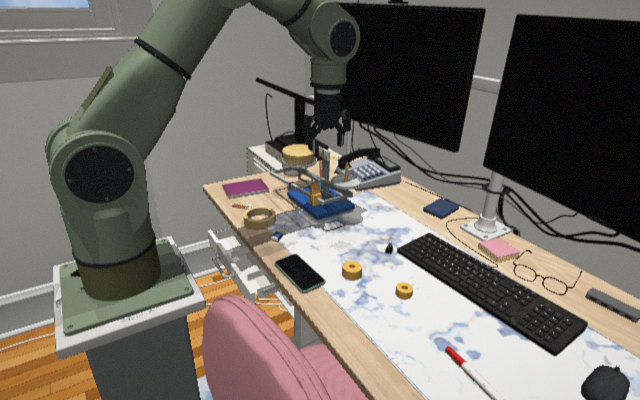

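View pics/wrist0.png

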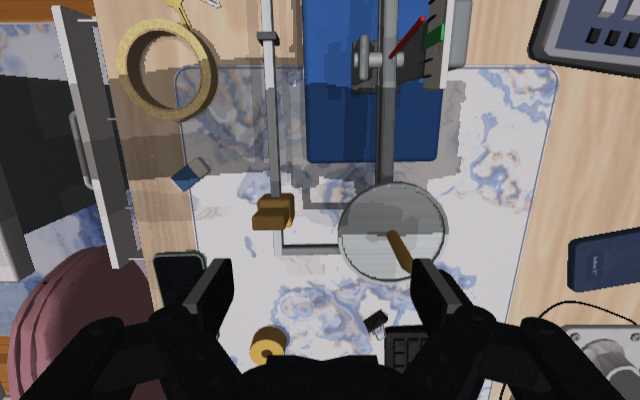

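The wrist view shows the poise at about (272,212), the weight pan around (392,232) with the post tip near (402,265), and the blue foot's lower edge at row 160. The rings are at (384,278) and (443,289) in scene, and at (352,270) and (404,290) in side.

```bash
python3 - <<'E'
from h import *
def rings(f,boxes):
    fr=cam(f)[3]; hsv=cv2.cvtColor(fr,cv2.COLOR_BGR2HSV)
    m=cv2.inRange(hsv,(12,110,60),(30,255,255))
    out=[]
    for (x0,y0,x1,y1) in boxes:
        s=m[y0:y1,x0:x1]; c=max(cv2.findContours(s,cv2.RETR_EXTERNAL,cv2.CHAIN_APPROX_NONE)[0],key=cv2.contourArea)
        x,y,w,h=cv2.boundingRect(c); out.append((x0+x,y0+y,w,h))
    return out
A=rings('scene0.png',[(360,255,410,300),(425,270,465,305)]); B=rings('side0.png',[(330,250,375,290),(385,272,425,305)])
for a,b,h in zip(A,B,(.028,.022)):
    ca=(a[0]+a[2]/2-.5,a[1]+a[3]/2-.5); cb=(b[0]+b[2]/2-.5,b[1]+b[3]/2-.5)
    print(a,b,tri('scene0.png',ca,'side0.png',cb),at('scene0.png',ca,h/2),at('side0.png',cb,h/2))
w='wrist0.png'
print('ring wrist',at(w,(267,349),.028))
print('pan',at(w,(392,232),.141),'posttip',at(w,(404,266),.199))
print('foot',at(w,(306,160),.026),at(w,(439,160),.026))
print('bar',at(w,(267,5),.09),at(w,(278,190),.10), 'poise', at(w,(268,215),.145))
E
python3 - <<'E'
import cv2
a=cv2.imread('pics/wrist0.png')[140:400,200:480]; cv2.imwrite('pics/c0.png',cv2.resize(a,None,fx=2.3,fy=2.3,interpolation=cv2.INTER_CUBIC))
E
```

```text
(374, 269, 21, 21) (343, 261, 19, 19) (array([ 0.50424944, -0.2521362 ,  0.00859108]), np.float64(0.0026479253257924934)) [ 0.4967389  -0.25680341  0.014     ] [ 0.50133575 -0.25628556  0.014     ]
(434, 282, 18, 16) (396, 283, 17, 16) (array([ 0.57131024, -0.37437787,  0.00328731]), np.float64(0.0012567130698145925)) [ 0.56157888 -0.37850518  0.011     ] [ 0.5649516  -0.38024437  0.011     ]
ring wrist [ 0.49920045 -0.24734939  0.028     ]
pan [ 0.63266235 -0.02207052  0.141     ] posttip [ 0.62752578 -0.02035506  0.199     ]
foot [0.55748532 0.0167157  0.026     ] [0.70820607 0.01671845 0.026     ]
bar [0.53159385 0.15267818 0.09      ] [0.5351898  0.00201813 0.1       ] poise [ 0.53311457 -0.00586907  0.145     ]
```

View pics/c0.png

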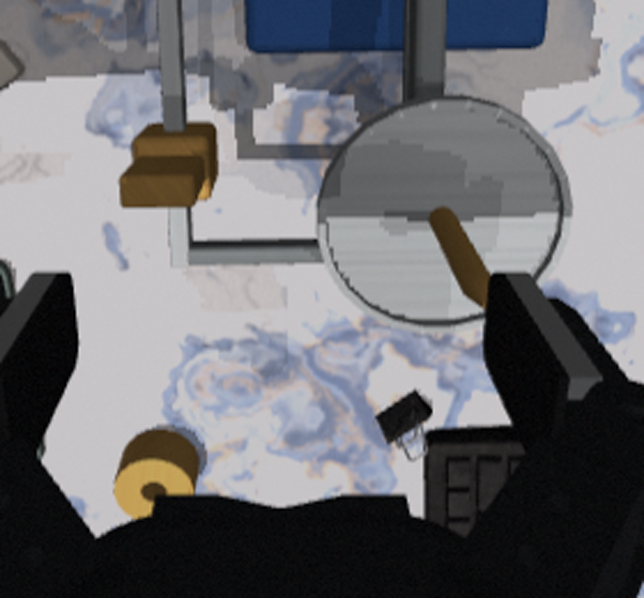

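The foot gives the balance origin near (0.633, 0.117) with yaw about 0. The pan and post come out at (0.632, -0.022), which fits. The poise is at about 0.125 m. I'll move over the large ring.

Request:
drive_tool:
  moves:
    - [-0.06, -0.03, 0, 0]
    - [-0.12, -0.06, 0, 0]
    - [-0.18, -0.075, 0, 0]
    - [-0.23, -0.075, 0.02, 0]
    - [-0.25, -0.075, 0.06, 0]
    - [-0.25, -0.075, 0.096, 0]
    - [-0.25, -0.075, 0.096, 0]
    - [-0.25, -0.075, 0.096, 0]

```text
clock: 1.15
tool_pos: [0.5005, -0.2499, 0.1616]
tool_rot: [0.001, 0.707, 0.707, 0.0]
force: [0.2, 0.5, -0.2]
width: 0.0855
grip_force: 0.0
```

```bash
python3 - <<'E'
from h import *
s,c=snap('wrist','wrist1.png'); print(s['tool_pos'],s['clock'],s['tool_rot'])
print(proj('wrist1.png',(.5,-.25,.028)),proj('wrist1.png',(.565,-.379,.022)))
E
```

```text
[ 0.50049105 -0.24987371  0.16156577] 1.15 [5.17059658e-04 7.06968592e-01 7.07244722e-01 2.14945674e-04]
[320.17951787 199.42166121] [385.43030529 320.93589523]
```

View pics/wrist1.png

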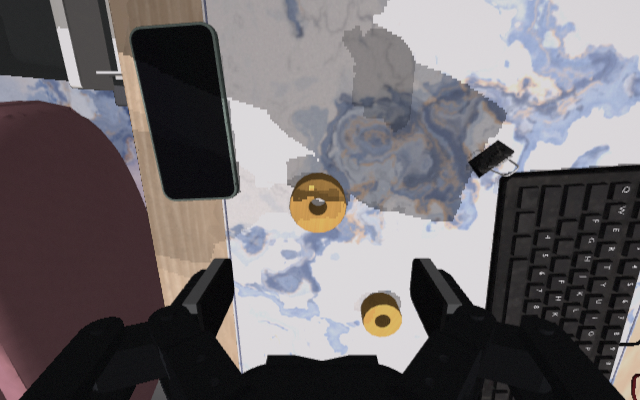

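Large ring's hole is at (318,206) and the small one's at (382,321). The phone's near corner at (238,190) is left of the ring, leaving room for the finger.

```bash
python3 - <<'E'
from h import *
f='wrist1.png'; fr=cam(f)[3]; hsv=cv2.cvtColor(fr,cv2.COLOR_BGR2HSV)
m=cv2.inRange(hsv,(14,110,185),(30,255,255))
for b,h in (((280,160,360,240),.028),((355,285,410,345),.022)):
    x0,y0,x1,y1=b; c=max(cv2.findContours(m[y0:y1,x0:x1],cv2.RETR_EXTERNAL,cv2.CHAIN_APPROX_NONE)[0],key=cv2.contourArea)
    (u,v),r=cv2.minEnclosingCircle(c); u+=x0;v+=y0
    p=at(f,(u,v),h); print((u,v,r),p,at(f,(u+r,v),h)[0]-p[0])
print(at(f,(318,206),.028),at(f,(382,321),.022),'phone',at(f,(238,190),.008))
E
```

```text
(317.5, 206.0, 27.681320190429688) [ 0.49769631 -0.25590659  0.028     ] 0.02373000822806237
(382.5, 320.5, 19.039531707763672) [ 0.56204086 -0.37847658  0.022     ] 0.019011081326561263
[ 0.4981249  -0.25590661  0.028     ] [ 0.56157787 -0.37907524  0.022     ] phone [ 0.42511472 -0.24725094  0.008     ]
```

Request:
drive_tool:
  moves:
    - [-0.006, -0.002, 0.03, 0]
    - [-0.006, -0.002, 0.08, 0]
    - [-0.006, -0.002, 0.115, 0]
    - [-0.006, -0.002, 0.129, 0]
    - [-0.006, -0.002, 0.129, 0]
    - [-0.006, -0.002, 0.129, 0]

```text
clock: 1.95
tool_pos: [0.4987, -0.2563, 0.0329]
tool_rot: [0.001, 0.707, 0.707, 0.0]
force: [-0.0, 1.3, 0.6]
width: 0.0853
grip_force: 0.0
```

Request:
drive_tool:
  moves:
    - [0, 0, 0, 0]
    - [0, 0, 0, 0]
    - [0, 0, 0, 0]
    - [0, 0, 0, 0]
    - [0, 0, 0, 0]
    - [0, 0, 0, 0]
  grip: 0.4
  grip_force: 40

```text
clock: 2.7
tool_pos: [0.4981, -0.2561, 0.0322]
tool_rot: [0.0, 0.707, 0.707, 0.0]
force: [-2.9, 0.7, 13.9]
width: 0.0489
grip_force: 39.0
```

Request:
drive_tool:
  moves:
    - [0, 0, -0.01, 0]
    - [0, 0, -0.05, 0]
    - [0, 0, -0.1, 0]
    - [0, 0.01, -0.15, 0]
    - [0.02, 0.03, -0.2, 0]
    - [0.06, 0.06, -0.23, 0]
    - [0.1, 0.1, -0.23, 0]
    - [0.13, 0.125, -0.23, 0]
    - [0.15, 0.134, -0.23, 0]
    - [0.156, 0.134, -0.23, 0]
    - [0.156, 0.134, -0.23, 0]
    - [0.156, 0.134, -0.23, 0]

```text
clock: 4.2
tool_pos: [0.6315, -0.1013, 0.2615]
tool_rot: [0.0, 0.708, 0.707, -0.0]
force: [0.0, -0.0, -4.0]
width: 0.0491
grip_force: 43.5
```

```bash
python3 - <<'E'
from h import *
s,c=snap('wrist','wrist2.png'); print(s['tool_pos'],s['clock'],s['tool_rot'],s['width'],s['grip_force'],s['force'])
snap('scene','scene2.png');snap('side','side2.png')
print([proj(n+'2.png',(.632,-.022,z)).round() for n in('wrist','scene','side') for z in(.14,.21)])
E
```

```text
[ 0.63152093 -0.10126915  0.26151812] 4.2 [ 1.61111102e-04  7.07631217e-01  7.06581885e-01 -2.73675604e-04] 0.049058579499595564 43.5139493085444 [ 0.04580167 -0.01396394 -4.03266074]
[array([321., 101.]), array([321., 100.]), array([346., 184.]), array([347., 162.]), array([344., 181.]), array([345., 159.])]
```

View pics/wrist2.png

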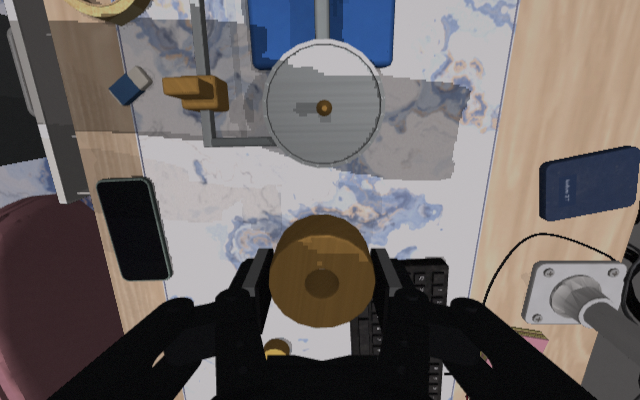

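The ring is held, with its hole at about (322,283). The post is seen end-on at (324,107) at the pan centre.

```bash
python3 - <<'E'
from h import *
f='wrist2.png'; fr=cam(f)[3]; hsv=cv2.cvtColor(fr,cv2.COLOR_BGR2HSV)
m=cv2.inRange(hsv,(8,90,20),(30,255,255))
b=(305,90,345,125); s=m[b[1]:b[3],b[0]:b[2]]; M=cv2.moments(s,True); u,v=b[0]+M['m10']/M['m00'],b[1]+M['m01']/M['m00']
print('post',u,v,M['m00'],at(f,(u,v),.19),at(f,(u,v),.21))
g=cv2.cvtColor(fr,cv2.COLOR_BGR2GRAY)[262:305,300:345]
t=cv2.threshold(cv2.GaussianBlur(g,(3,3),0),0,255,cv2.THRESH_BINARY_INV+cv2.THRESH_OTSU)[1]
for c in cv2.findContours(t,cv2.RETR_EXTERNAL,cv2.CHAIN_APPROX_NONE)[0]:
    if cv2.contourArea(c)>150: (x,y),r=cv2.minEnclosingCircle(c); print('hole',x+300,y+262,r,cv2.boundingRect(c),at(f,(x+300,y+262),.257))
print('pan circle l/r/b',at(f,(266,105),.143),at(f,(381,105),.143),at(f,(323,165),.143))
E
```

```text
post 323.7197802197802 107.64285714285714 182.0 [ 0.6334575  -0.02596346  0.19      ] [ 0.63333096 -0.02571327  0.21      ]
hole 321.70588302612305 283.5 17.301443099975586 (5, 7, 35, 29) [ 0.63216491 -0.10078575  0.257     ]
pan circle l/r/b [ 0.59172771 -0.02464346  0.143     ] [ 0.67545531 -0.02478032  0.143     ] [ 0.63322026 -0.06888308  0.143     ]
```

Request:
drive_tool:
  moves:
    - [0.04, 0.001, 0, 0]
    - [0.07, 0.001, 0, 0]
    - [0.075, 0.001, 0, 0]
    - [0.075, 0.001, 0, 0]
    - [0.075, 0.001, 0.01, 0]
    - [0.075, 0.001, 0.02, 0]
    - [0.075, 0.001, 0.03, 0]
    - [0.075, 0.001, 0.036, 0]
    - [0.075, 0.001, 0.042, 0]
    - [0.075, 0.001, 0.046, 0]
    - [0.075, 0.001, 0.046, 0]

```text
clock: 5.72
tool_pos: [0.6329, -0.025, 0.2151]
tool_rot: [-0.0, 0.707, 0.707, -0.0]
force: [-0.4, -0.1, -3.5]
width: 0.0488
grip_force: 43.5
```

```bash
python3 - <<'E'
from h import *
s,c=snap('wrist','wrist3.png'); print(s['tool_pos'],s['clock'],s['width'],s['grip_force'],s['force'],s['moment'])
a=snap('scene','scene3.png')[1]['frame'][110:240,250:400];b=snap('side','side3.png')[1]['frame'][110:240,260:410]
w=cv2.resize(c['frame'][0:400,120:520],(450,450))
cv2.imwrite('pics/m3.png',np.hstack([w,np.vstack([cv2.resize(x,(260,225),interpolation=cv2.INTER_CUBIC) for x in(a,b)])]))
E
```

```text
[ 0.63292802 -0.02499306  0.21509496] 5.725 0.048846233403835974 43.52641135454178 [-0.37119891 -0.14676514 -3.52604602] [0.01417286 0.03282774 0.04063986]
```

View pics/m3.png

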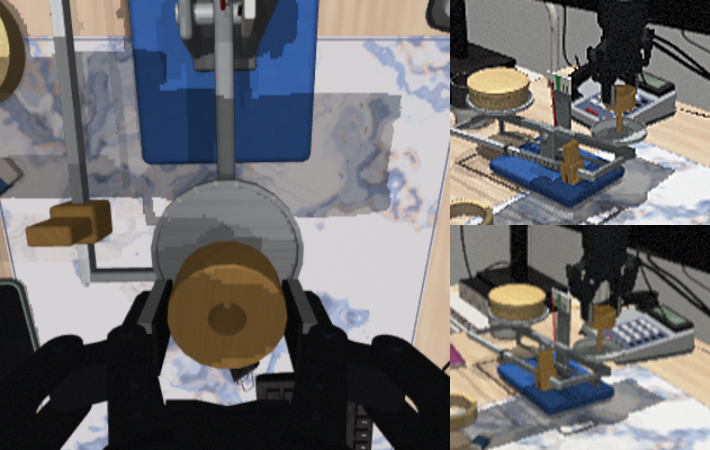

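The post runs up into the ring's hole and the forces are small, so it is threaded. I'll continue down.

Request:
drive_tool:
  moves:
    - [0, 0, 0.007, 0]
    - [0, 0, 0.014, 0]
    - [0, 0, 0.021, 0]
    - [0, 0, 0.028, 0]
    - [0, 0, 0.034, 0]
    - [0, 0, 0.038, 0]
    - [0, 0, 0.04, 0]
    - [0, 0, 0.04, 0]

```text
clock: 6.88
tool_pos: [0.633, -0.025, 0.1752]
tool_rot: [-0.0, 0.707, 0.707, -0.0]
force: [1.0, -0.7, -4.1]
width: 0.0491
grip_force: 43.6
```

Request:
drive_tool:
  moves:
    - [0, 0, 0.002, 0]
    - [0, 0, 0.002, 0]

```text
clock: 7.12
tool_pos: [0.6329, -0.025, 0.1732]
tool_rot: [-0.0, 0.707, 0.707, -0.0]
force: [-0.4, 0.3, -3.8]
width: 0.0488
grip_force: 43.6
```

Request:
drive_tool:
  moves:
    - [0, 0, 0, 0]
    - [0, 0, 0, 0]
    - [0, 0, 0, 0]
    - [0, 0, 0, 0]
  grip: 0.75

```text
clock: 7.62
tool_pos: [0.633, -0.025, 0.1733]
tool_rot: [0.0, 0.707, 0.707, -0.0]
force: [-0.6, 0.5, 0.2]
width: 0.0639
grip_force: 0.0
```

Request:
drive_tool:
  moves:
    - [0, 0, -0.02, 0]
    - [0, 0, -0.05, 0]
    - [0, 0, -0.09, 0]
    - [-0.03, 0, -0.1, 0]
    - [-0.08, -0.02, -0.1, 0]
    - [-0.08, -0.02, -0.1, 0]
    - [-0.08, -0.02, -0.1, 0]
    - [-0.08, -0.02, -0.1, 0]
    - [-0.08, -0.02, -0.1, 0]
    - [-0.08, -0.02, -0.1, 0]

```text
clock: 8.88
tool_pos: [0.6131, -0.1046, 0.2732]
tool_rot: [-0.0, 0.707, 0.707, -0.0]
force: [0.3, -0.1, 0.4]
width: 0.064
grip_force: 0.0
```

```bash
python3 - <<'E'
from h import *
s,c=snap('wrist','wrist4.png'); print(s['tool_pos'],s['clock'],s['width'],s['force'])
a=snap('scene','scene4.png')[1]['frame'][130:230,250:370];b=snap('side','side4.png')[1]['frame'][130:230,270:390]
w=cv2.resize(c['frame'][0:400,120:520],(450,450))
cv2.imwrite('pics/m4.png',np.hstack([w,np.vstack([cv2.resize(x,(270,225),interpolation=cv2.INTER_CUBIC) for x in(a,b)])]))
E
```

```text
[ 0.61307866 -0.10463342  0.27320214] 8.875 0.06395985184598352 [ 0.25930317 -0.06267002  0.43901308]
```

View pics/m4.png

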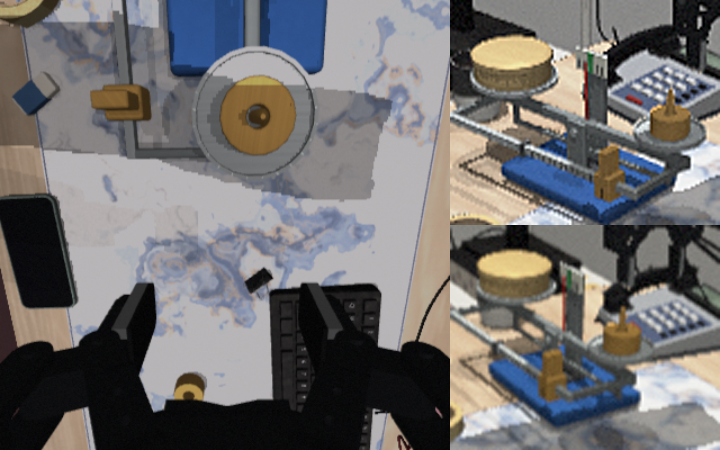

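The large ring sits on the pan with the post through it. Next I'll check numerically whether the beam has moved off its stop.

```bash
python3 - <<'E'
from h import *
for n in('scene','side'):
    for k in '024':
        f=f'{n}{k}.png'; fr=cam(f)[3]; hsv=cv2.cvtColor(fr,cv2.COLOR_BGR2HSV)
        u,v=proj(f,(.633,.257,.15)).astype(int)
        m=cv2.inRange(hsv,(12,80,60),(32,255,255))[v-40:v+40,u-40:u+40]
        c=max(cv2.findContours(m,cv2.RETR_EXTERNAL,cv2.CHAIN_APPROX_NONE)[0],key=cv2.contourArea); M=cv2.moments(c)
        r=cv2.inRange(hsv,(0,140,90),(6,255,255)); u2,v2=proj(f,(.633,.117,.16)).astype(int); r=r[v2-25:v2+25,u2-25:u2+25]
        g=cv2.inRange(hsv,(45,100,60),(85,255,255))[v2-25:v2+25,u2-25:u2+25]
        print(f,'tin',u-40+M['m10']/M['m00'],v-40+M['m01']/M['m00'],'red',[(x.mean()+o).round(1) for x,o in zip(np.nonzero(r)[::-1],(u2-25,v2-25))],'green',[(x.mean()+o).round(1) for x,o in zip(np.nonzero(g)[::-1],(u2-25,v2-25))])
    print('14mm rise px',proj(f,(.633,.257,.164))-proj(f,(.633,.257,.15)))
E
```

```text
scene0.png tin 277.3238027162259 160.2899690254944 red [np.float64(316.1), np.float64(169.7)] green [np.float64(311.8), np.float64(160.2)]
scene2.png tin 277.2642276422764 160.28168340506934 red [np.float64(316.2), np.float64(170.5)] green [np.float64(311.6), np.float64(157.4)]
scene4.png tin 277.01778093883354 157.18587008060692 red [np.float64(317.1), np.float64(169.2)] green [np.float64(311.5), np.float64(157.4)]
14mm rise px [-0.20739658 -4.09739649]
side0.png tin 297.412213740458 154.00699745547072 red [np.float64(319.6), np.float64(165.4)] green [np.float64(322.5), np.float64(153.5)]
side2.png tin 298.234379671151 153.72466367713005 red [np.float64(319.6), np.float64(165.2)] green [np.float64(322.5), np.float64(154.0)]
side4.png tin 298.1085061617072 150.8331830477908 red [np.float64(320.0), np.float64(164.2)] green [np.float64(322.5), np.float64(154.0)]
14mm rise px [ 1.33267194e-03 -3.79012851e+00]
```

The tin pan rose about 10.6 mm, so the beam is near -0.024 rad. The large ring alone suffices, with the poise moved about 5 mm to the right (to about 0.130). I'll go over the poise with the gripper turned 90°.

Request:
drive_tool:
  moves:
    - [0.01, -0.02, 0, 0.17]
    - [0.03, -0.04, 0, 0.35]
    - [0.05, -0.06, 0, 0.52]
    - [0.07, -0.08, 0, 0.7]
    - [0.09, -0.08, 0.01, 0.87]
    - [0.097, -0.08, 0.03, 1.05]
    - [0.097, -0.08, 0.05, 1.22]
    - [0.097, -0.08, 0.06, 1.4]
    - [0.097, -0.08, 0.06, 1.571]
    - [0.097, -0.08, 0.06, 1.571]
    - [0.097, -0.08, 0.06, 1.571]
    - [0.097, -0.08, 0.06, 1.571]
  grip: 0.6

```text
clock: 10.52
tool_pos: [0.533, -0.0081, 0.2134]
tool_rot: [-0.0, 1.0, 0.001, 0.0]
force: [0.5, 0.5, 0.2]
width: 0.0509
grip_force: 0.0
```

```bash
python3 - <<'E'
from h import *
s,c=snap('wrist','wrist5.png'); print(s['tool_pos'],s['clock'],s['width'],s['force'],s['q'],s['tool_rot'])
print(proj('wrist5.png',(.533,-.008,.138)))
E
```

```text
[ 0.53299561 -0.00806935  0.21340882] 10.525 0.05094446753493597 [0.45063529 0.50290547 0.19498611] [-0.25676135  0.73830724  0.40433223  1.70492733 -0.38702568  0.77823711
 -1.23659086] [-9.72918940e-05  9.99999499e-01  9.93993984e-04  6.07892822e-05]
[320.64997401 226.76250618]
```

View pics/wrist5.png

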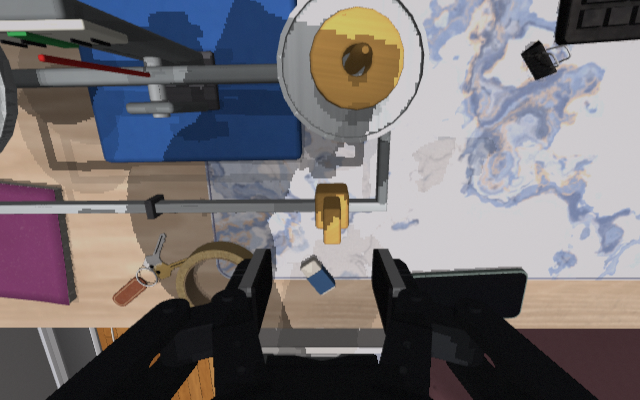

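Tab top is centred at about (332,225), the pointer tip is at (42,58) and the green band around (30,38), so the beam is a bit tin-side down.

```bash
python3 - <<'E'
from h import *
f='wrist5.png'
for z in(.134,.138): print(at(f,(332.5,225),z),at(f,(324,225),z)-at(f,(341,225),z))
print('bar end',at(f,(376,200),.09),at(f,(388,200),.09),'foot',at(f,(302,155),.026),at(f,(107,158),.026))
E
```

```text
[ 0.53266827 -0.0161026   0.134     ] [-1.75015242e-05  1.16357425e-02  0.00000000e+00]
[ 0.53428525 -0.01594314  0.138     ] [-1.71428058e-05  1.13972516e-02  0.00000000e+00]
bar end [ 0.53690505 -0.05312022  0.09      ] [ 0.53692054 -0.06292647  0.09      ] foot [0.56344101 0.0107069  0.026     ] [0.56013384 0.20411205 0.026     ]
```

Request:
drive_tool:
  moves:
    - [0, 0.008, 0.02, 0]
    - [0, 0.008, 0.05, 0]
    - [0, 0.008, 0.07, 0]
    - [0, 0.008, 0.076, 0]
    - [0, 0.008, 0.076, 0]

```text
clock: 11.2
tool_pos: [0.5331, -0.0161, 0.1376]
tool_rot: [-0.0, 1.0, 0.0, 0.0]
force: [-0.3, -0.2, 1.1]
width: 0.0509
grip_force: 0.0
```

Request:
drive_tool:
  moves:
    - [0, 0, 0, 0]
    - [0, 0, 0, 0]
    - [0, 0, 0, 0]
    - [0, 0, 0, 0]
    - [0, 0, 0, 0]
    - [0, 0, 0, 0]
  grip: 0.1
  grip_force: 20

```text
clock: 11.95
tool_pos: [0.5331, -0.016, 0.1373]
tool_rot: [0.0, 1.0, -0.0, 0.0]
force: [3.8, -0.3, -4.0]
width: 0.0122
grip_force: 20.5
```

Tab is gripped (12.2 mm). Slide it 5 mm to the right, release and rise clear.

Request:
drive_tool:
  moves:
    - [0, 0.002, 0, 0]
    - [0, 0.004, 0, 0]
    - [0, 0.005, 0, 0]
    - [0, 0.005, 0, 0]
    - [0, 0.005, 0, 0]

```text
clock: 12.58
tool_pos: [0.5332, -0.0212, 0.1374]
tool_rot: [0.0, 1.0, -0.0, 0.0]
force: [4.8, 0.4, -3.3]
width: 0.0118
grip_force: 20.3
```

Request:
drive_tool:
  moves:
    - [0, 0, 0, 0]
    - [0, 0, 0, 0]
    - [0, 0, 0, 0]
    - [0, 0, 0, 0]
  grip: 0.6

```text
clock: 13.08
tool_pos: [0.5329, -0.021, 0.1373]
tool_rot: [-0.0, 1.0, -0.0, -0.0]
force: [0.4, 0.2, 0.6]
width: 0.0515
grip_force: 0.0
```

Request:
drive_tool:
  moves:
    - [0, 0, -0.02, 0]
    - [0, -0.013, -0.06, 0]
    - [0, -0.013, -0.076, 0]
    - [0, -0.013, -0.076, 0]
    - [0, -0.013, -0.076, 0]
    - [0, -0.013, -0.076, 0]
    - [0, -0.013, -0.076, 0]
    - [0, -0.013, -0.076, 0]
    - [0, -0.013, -0.076, 0]
    - [0, -0.013, -0.076, 0]
    - [0, -0.013, -0.076, 0]
    - [0, -0.013, -0.076, 0]
    - [0, -0.013, -0.076, 0]
    - [0, -0.013, -0.076, 0]
    - [0, -0.013, -0.076, 0]
    - [0, -0.013, -0.076, 0]

```text
clock: 15.08
tool_pos: [0.533, -0.008, 0.2133]
tool_rot: [-0.0, 1.0, -0.0, -0.0]
force: [-0.6, 0.1, 0.5]
width: 0.0513
grip_force: 0.0
```

```bash
python3 - <<'E'
from h import *
for n in('scene','side','wrist'):
    s,c=snap(n,n+'6.png')
print(s['tool_pos'],s['clock'],s['width'],s['force'])
for n in('scene','side'):
  for k in '46':
    f=f'{n}{k}.png'; fr=cam(f)[3]; hsv=cv2.cvtColor(fr,cv2.COLOR_BGR2HSV)
    u,v=proj(f,(.633,.257,.15)).astype(int)
    m=cv2.inRange(hsv,(12,80,60),(32,255,255))[v-40:v+40,u-40:u+40]
    c=max(cv2.findContours(m,cv2.RETR_EXTERNAL,cv2.CHAIN_APPROX_NONE)[0],key=cv2.contourArea); M=cv2.moments(c)
    print(f,'tin',u-40+M['m10']/M['m00'],v-40+M['m01']/M['m00'])
a,b=[cv2.imread(f'pics/wrist{k}.png')[0:280,0:420] for k in '56']
cv2.imwrite('pics/m6.png',np.hstack([cv2.resize(x,(400,267)) for x in(a,b)]+[]) )
z=np.hstack([cv2.resize(cv2.imread(f'pics/wrist{k}.png')[0:110,0:160],(400,275),interpolation=cv2.INTER_CUBIC) for k in '56'])
cv2.imwrite('pics/m6.png',np.vstack([cv2.imread('pics/m6.png'),z]))
E
```

```text
[ 0.53297234 -0.00800204  0.2132577 ] 15.175 0.05145318217775126 [-0.18632396  0.6799094  -0.58910894]
scene4.png tin 277.01778093883354 157.18587008060692
scene6.png tin 276.9494877293305 156.05122706695258
side4.png tin 298.1085061617072 150.8331830477908
side6.png tin 293.41711229946526 150.3409090909091
```

View pics/m6.png

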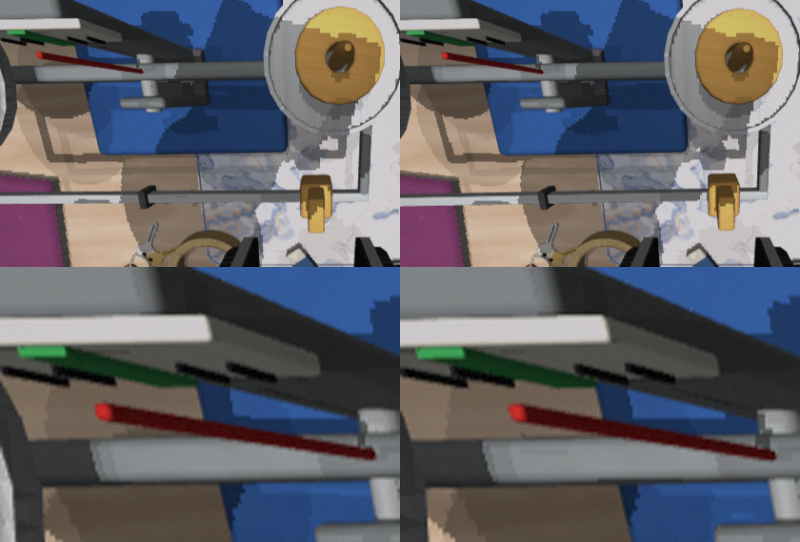

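The pointer tip moved from about (42,58) to (47,58) toward the band, and the scene view puts the tilt near +0.003. I'll cross-check absolute tilt from the bar's height and from the pointer geometry.

```bash
python3 - <<'E'
from h import *
for f in('wrist5.png','wrist6.png'):
    fr=cam(f)[3]; hsv=cv2.cvtColor(fr,cv2.COLOR_BGR2HSV)
    r=cv2.inRange(hsv,(0,150,50),(6,255,255))|cv2.inRange(hsv,(174,150,50),(180,255,255))
    r[110:]=0; r[:,160:]=0
    y,x=np.nonzero(r); tip=np.array([x.min()+2,y[x<=x.min()+5].mean()]); base=np.array([x.max(),y[x>=x.max()-2].mean()])
    stub=(150.,108.)
    for zb in (.098,.105):
        b=at(f,base,zb); o,d=ray(f,tip); t=o+d*(b[0]-o[0])/d[0]; print(f,tip,base,zb,b.round(4),t.round(4),'tilt',-(b[1]-t[1])/(t[2]-zb))
def contrast(k):
    f=f'side{k}.png'; fr=cam(f)[3]; hsv=cv2.cvtColor(fr,cv2.COLOR_BGR2HSV); 
    m=cv2.inRange(hsv,(12,80,60),(32,255,255))[130:170,275:320]; y,x=np.nonzero(m); c=[y[x==q].min() for q in range(15,32) if (x==q).any()]; return np.mean(c)
print([contrast(k) for k in '0246'])
a=[cv2.imread(f'pics/{n}6.png') for n in('scene','side')]
a=[cv2.resize(a[0][135:205,260:350],(400,311),interpolation=cv2.INTER_CUBIC),cv2.resize(a[1][130:200,275:365],(400,311),interpolation=cv2.INTER_CUBIC)]
cv2.imwrite('pics/m7.png',np.hstack(a))
E
```

```text
wrist5.png [40.         57.39473684] [149.   74.5] 0.098 [0.6309 0.112  0.098 ] [0.6309 0.116  0.1805] tilt 0.048591830163894206
wrist5.png [40.         57.39473684] [149.   74.5] 0.105 [0.6303 0.1084 0.105 ] [0.6303 0.1122 0.185 ] tilt 0.048591830163898
wrist6.png [45.        57.6969697] [149.   74.8] 0.098 [0.6309 0.1118 0.098 ] [0.6309 0.1129 0.1812] tilt 0.014238194787005868
wrist6.png [45.        57.6969697] [149.   74.8] 0.105 [0.6304 0.1081 0.105 ] [0.6304 0.1093 0.1857] tilt 0.01423819478700465
[np.float64(13.941176470588236), np.float64(14.0), np.float64(11.235294117647058), np.float64(12.1875)]
```

View pics/m7.png

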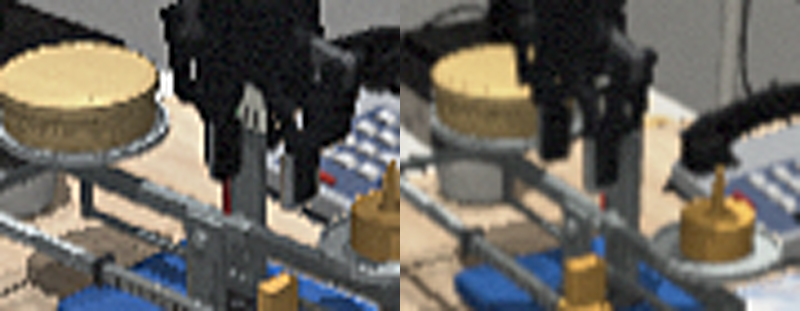

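Two estimates: about +0.003 and about -0.014. I'll get a better look by putting the wrist camera in the pointer's plane (y≈0.116), clear of everything.

Request:
drive_tool:
  moves:
    - [0, -0.03, -0.02, 0]
    - [0, -0.08, -0.04, 0]
    - [0, -0.12, -0.04, 0]
    - [0, -0.124, -0.04, 0]
    - [0, -0.124, -0.04, 0]
    - [0, -0.124, -0.04, 0]
    - [0, -0.124, -0.04, 0]

```text
clock: 16.1
tool_pos: [0.5331, 0.1151, 0.2533]
tool_rot: [0.0, 1.0, -0.001, -0.0]
force: [0.0, 0.6, 0.3]
width: 0.0513
grip_force: 0.0
```

```bash
python3 - <<'E'
from h import *
for n in('scene','side','wrist'):
    s,c=snap(n,n+'8.png')
print(s['tool_pos'],s['clock'])
p=proj('wrist8.png',(.633,.116,.17)); print(p,proj('wrist8.png',(.533,-.021,.137)))
x0,y0=max(0,int(p[0])-110),max(0,int(p[1])-100)
cv2.imwrite('pics/m8.png',cv2.resize(c['frame'][y0:y0+165,x0:x0+220],None,fx=3.6,fy=3.6,interpolation=cv2.INTER_CUBIC)); print(x0,y0)
E
```

```text
[0.53306966 0.11548654 0.25329018] 16.2
[319.55404489  66.3552702 ] [491.63768587 207.0576763 ]
209 0
```

View pics/m8.png

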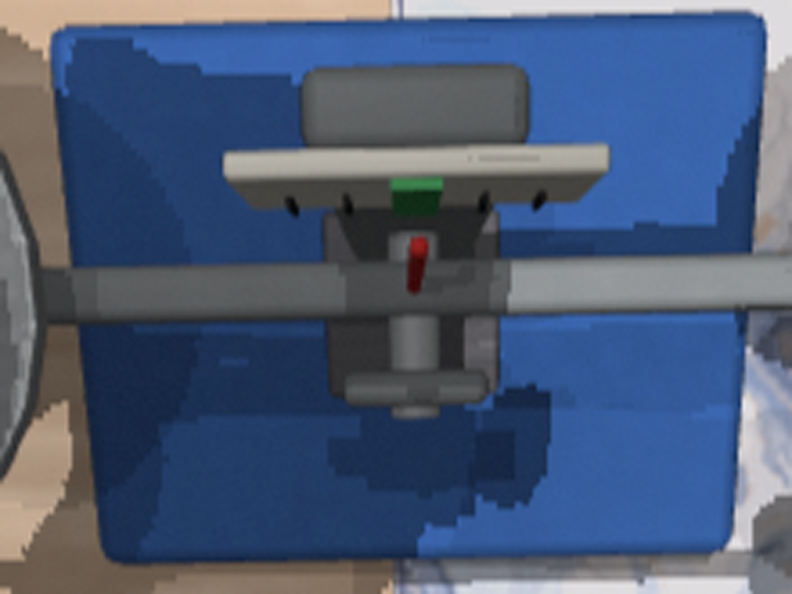

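The red pointer tip at crop (419,240) sits on the green band, which spans x 391–442 with its centre at 416. The tilt is about +0.003, agreeing with the scene view, and the robot touches nothing.

```bash
python3 -c "
from station import robot
print(robot.finish_job())"
```

```text
the job is handed in; nothing more can be done
None
```

The job is handed in: the large ring is on the post, the small ring is still on the desk, and the poise is near 0.137 m, with the beam level on the green band (tilt about +0.003 rad) and the tin at roughly 0.74 kg; I viewed 12 pictures, two over the limit of 10.

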